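# Dial open the reagent lockbox

### The arm

A 6-joint arm with a two-finger parallel gripper is mounted at the origin on the work surface. World frame = base frame: x ahead of the robot, y to its left, z up, the work surface at z = 0. Lengths are in m, angles in rad, forces in N, time in s.
With the tool pointing down it reaches from about 0.35 to 0.975 m from the base axis. Payload 17.4 kg.
Tool frame: the origin (TCP) lies between the finger pads; the fingertips stand 14 mm ahead of it and the grasp point (between the pads) lies 5 mm behind it (r.nose_length is the distance from the TCP to the fingertips, in m); x points along the fingers, y is the direction in which the jaws open and shut, and the axes are right-handed (so a half turn about x gives the same grasp; the last joint's range is limited). The gripper opens to 85 mm and grips with 20 to 120 N. Pads are 22 mm wide; open, the fingers measure 114 mm over their backs; the gripper's body (76 mm by 85 mm) begins 54 mm behind the grasp point. The pads swing forward as they close: fully open they stand 13 mm farther back than shut.
Start: joints at [1.125, 0.116, 1.442, -0, 1.584, -0.038], TCP at [0.268, 0.62, 0.245] pointing down, gripper open.
Joint ranges: [-2.83, 2.83], [-0.83, 2.19], [0.07, 2.5], [-1.14, 4.28], [0.01, 3], [-2.97, 2.97]. Speed limits (rad/s): [1.89, 1.89, 2.22, 3.14, 3.14, 3.14].

### API

Orientations are given as [roll, pitch, yaw] about the fixed x, y, z axes, in that order (R = Rz(yaw) Ry(pitch) Rx(roll)).
In Python, from plant import telemetry, optics, ticket, r gives the robot as it stands. The module is installed in compiled form; this text tells all that it offers.
- The arm moves only by the shell command python3 -m jog 'ROWS' [FORCE]. ROWS is JSON, a list that holds one entry, the list of rows, each a list of 7 numbers: the shift along the tool's x, y, z in cm, then the turn, a rotation vector about the tool's x, y, z in rad, then the finger opening in cm, from 0 to 8.54. In form: [[[x, y, z, ax, ay, az, grip], ...]]. A call has 1 to 20 rows; each row shifts and turns the pose as measured when the row begins, along the tool's axes as they then stand; what a row does not reach is not made up. A row lasts 1/12 s, in which the tool goes at most 41.7 mm and 7.16 degrees, less where a joint would pass 70% of its speed; a pose out of reach is approached as far as the arm can. A call with a gripper value outside its range is refused whole. The fingers move at their own pace and stop on an object; FORCE is the grip in N (left out, the last holds). Time passes only in rows, so rows that do not move let the fingers close. It gives the time, the measured TCP pose, the force and the opening at its end, in the units of the state.
- telemetry.get_obs(): the state, without advancing time (a new reading comes with each control period).
- optics.camera(name): name is "side" or "top" or "wrist"; returns a dict with "color" (420x560x3 uint8, blue, green, red), "vfov" (degrees; the focal length in pixels is half the picture's height over the tangent of half this angle, whatever the lens; pixels are square), "cx", "cy" (the principal point, pixels), "k1" (the pictures are not rectified: a ray, as slopes to the right and down, at radius r is drawn at 1 + k1 r^2 times it, then the intrinsics apply), "extrinsics" (4x4, takes a point from camera to world coordinates); the wrist camera has in their place "mount" (4x4, takes a point from camera to tool coordinates, whose origin is the TCP and whose axes are the tool frame's). Camera axes: x right, y down, z forward; pixel columns grow to the right and rows downward; lengths in m; the calibration is good to about 2 mm. A picture is of the moment at which its call begins: read the wrist's pose just before it. There is no depth.
- ticket.hand_in(): hands the job in, once; it reports no verdict.
The state is a dict: "clock": time; "joint_positions": joint angles; "qd": joint speeds; "tau": joint torques, N m; "ee_pos": TCP position; "eef_rot": TCP orientation; "contact_force": force on the tool from outside, world axes, zero at the start; "wrist_torque": the same for the moment, N m; "width": finger opening in m.
Only numpy, scipy, OpenCV 4.12 (cv2) and the standard library are available. Lean on these libraries where they do the work, as an engineer would, in place of code of your own. Each camera call takes 0.05 s, during which the arm holds its last target.

### The job

Open the locked steel reagent box by its combination: turn the dial clockwise, go past 12 once and stop on 12 the second time; turn back counter-clockwise, go past 3 once and stop on 3 the second time; then turn clockwise again, slowly, until you feel the bolt drop in and the dial stops dead. Then raise the lid until it stands well open (more than halfway up) by itself and let go; force neither the dial nor a lid that is still bolted, and leave the other things on the bench where they are.

Things in the scene. Friction and masses are not known exactly. Their poses are not given: they have to be found in the camera images.
- lockbox: Grey steel reagent box, 220 deep (its x) x 240 wide (its y) x 97 mm high with the lid shut, bolted to the bench by a flange 270 mm wide. Origin: centre of the underside; +x points from the front to the hinge side at the back, z up. The lid overhangs by 2 mm.
- lid: The box's lid, 224 x 244 x 12 mm, 0.7 kg with its lock, top face 97 mm above the bench when shut. Origin on the hinge line (box x = +110 mm, 88 mm above the bench), axes as the box when shut; the front edge swings up and back about y. A stiff hinge (lifting takes about 9 N at the knob) lets it stay where it is left; it opens to 92 degrees. Until the bolt has dropped in it lifts only 1 mm.
- dial: Black combination dial, 84 mm across, in the lid; its flat face is 13 mm above the lid top. Origin: on its turning axis in the lid's top face; z is the axis; its -x axis points at the spinner grip and the 0 mark. 40 white division marks. The reading at the index mark is 0 with the spinner at the index and grows by 1 for each 1/40 turn (9 degrees) clockwise seen from above.
- dial_axis (a point): Centre of the dial's face, on the turning axis, 20 mm behind the lid's centre. The dial turns with 1 to 2 N at the spinner; a click of up to 5 N, once a turn as the bolt rides over a notch, is not the stop. The lock takes 12 and 3 to within one division. The bolt then drops in somewhere between 13 and 22 (it differs), felt as a dead stop of the dial; over about 20 N there harms the lock.
- index_mark (a point): Fixed black index mark on the lid, in front of the dial (56 mm from its axis, towards the lid knob). The dial is read here.
- spinner_grip (a point): Steel spinner grip of the dial: an upright cylinder 14 mm in diameter and 34 mm tall on the dial's face, 30 mm off the axis, that spins freely on its own pin, so the dial can be cranked round without turning the hand. This point is on its axis, 22 mm above the dial's face (12 mm below its top).
- lid_knob (a point): The lid's knob, at the middle of its front edge: an upright round black head 24 mm in diameter and 24 mm tall on a thin neck, top 38 mm above the lid. This point is the centre of the head, 26 mm above the lid top, 195 mm in front of the hinge line and 30 mm above it.
- jar: Bystander: glass jar, 64 mm across, 85 mm tall, red cap, to the left of the box. Origin: centre of its underside.
- amber_bottle: Bystander: amber bottle, 58 mm across, 135 mm tall, to the right of the box. Origin: centre of its underside.
- beaker: Bystander: glass beaker, 68 mm across, 85 mm tall, to the right of the box. Origin: centre of its underside.
- spatula: Bystander: double-ended steel lab spatula, 195 mm long, 18 mm wide, lying across in front of the box. Origin: centre of its underside.
- dish: Bystander: white porcelain dish, 84 mm across, 18 mm high, to the left of the box. Origin: centre of its underside.
- small_jar: Bystander: small glass jar, 48 mm across, 60 mm tall, white cap, behind the box. Origin: centre of its underside.

How it is judged:
At the end, for the whole second after the job is handed in: The lid stands open by more than 0.75 rad (43 degrees) from shut, at rest and released (angle between lid's own z axis and vertical above 0.75 rad and angular speed of lid below 0.1 rad/s); the robot touches nothing.
It fails at once if the lock was forced: its parts were loaded with more than 20 N, by driving the dial against its stop or prying at the bolted lid (contact force between lid and lockbox above 20 N).
It fails at once if a bystander was moved by more than 30 mm (distance of any of jar, amber_bottle, beaker, spatula, dish, small_jar from where it was at the start of the episode above 0.03 m).
It also fails if it takes over 72 s, if anything falls off the work surface, if the arm or the gripper's body presses on something with over 40 N, if the wrist force passes 120 N, or if a joint passes its speed limit or range.

## Working session

There is one attempt and no reset: what is moved stays moved. The work goes in short steps, Python scripts to look and compute and a shell command to move; the robot and the scene stay as the last step left them, time stands still between calls to the robot, and variables do not carry over. Pictures are saved under pics/ and viewed, and the job is handed in when it is done.

```bash
mkdir -p pics; ls; python3 - <<'E'
from plant import telemetry, optics, ticket, r
import cv2
o=telemetry.get_obs(); print(o)
for n in ["side","top","wrist"]:
    c=optics.camera(n); cv2.imwrite(f"pics/{n}0.png",c["color"]); print(n,{k:v for k,v in c.items() if k!="color"})
print(r.nose_length)
E
```

```text
pics
{'clock': 0.0, 'joint_positions': array([ 1.12519669e+00,  1.16495382e-01,  1.44227978e+00, -6.09044385e-06,
        1.58400419e+00, -3.78390336e-02]), 'qd': array([-9.71564091e-05,  1.19835256e-03,  6.47327995e-04, -4.91714521e-04,
        1.62163845e-04,  1.94682710e-04]), 'tau': array([-8.64331269e-04, -7.32034707e+01, -6.32454515e+01,  3.07061623e-05,
        6.76833530e-03,  5.94103267e-05]), 'ee_pos': array([0.26763073, 0.6194806 , 0.24454682]), 'eef_rot': array([-1.6035035 ,  1.56960962, -2.01126418]), 'contact_force': array([-0.24346374,  0.41927648, -0.736752  ]), 'wrist_torque': array([ 0.02844055,  0.00505859, -0.01088371]), 'width': 0.08533316184668376}
side {'vfov': 45.4235774335076, 'cx': 283.65467265177045, 'cy': 213.76155480995632, 'k1': 0.027311549799573783, 'extrinsics': array([[ 0.86972154, -0.26681724,  0.41520236,  0.08402609],
       [-0.49307901, -0.4332835 ,  0.75441269, -0.88038848],
       [-0.02138998, -0.86085653, -0.50839797,  0.76866714],
       [ 0.        ,  0.        ,  0.        ,  1.        ]])}
top {'vfov': 52.163161354090846, 'cx': 286.2843952548253, 'cy': 206.63650590843412, 'k1': -0.1291922269708401, 'extrinsics': array([[ 0.03036487, -0.9762568 ,  0.21447758,  0.38000775],
       [-0.99953771, -0.02932866,  0.00801261,  0.05431137],
       [-0.00153203, -0.21462173, -0.97669605,  1.11133566],
       [ 0.        ,  0.        ,  0.        ,  1.        ]])}
wrist {'vfov': 61.84585957547642, 'cx': 280.43458079193834, 'cy': 208.1750072614362, 'k1': -0.05939345661815651, 'mount': array([[-2.98000738e-05, -3.16076222e-01,  9.48733799e-01,
        -1.30041257e-01],
       [ 9.99999881e-01, -4.70671146e-04, -1.25396489e-04,
        -3.61586678e-04],
       [ 4.86176473e-04,  9.48733682e-01,  3.16076199e-01,
        -8.10666861e-02],
       [ 0.00000000e+00,  0.00000000e+00,  0.00000000e+00,
         1.00000000e+00]])}
0.014
```

View pics/side0.png

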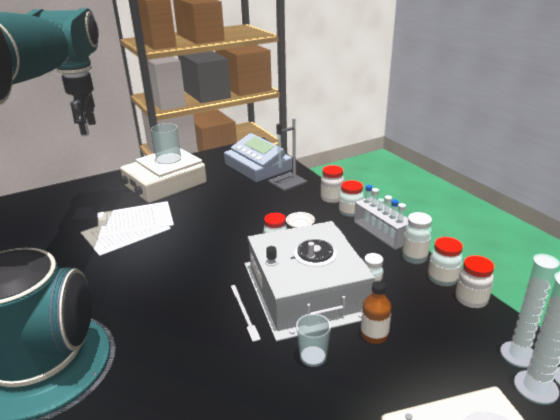

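View pics/top0.png

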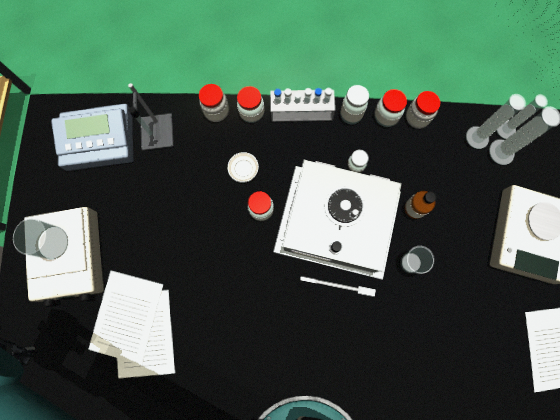

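```bash
cat > h.py <<'E'
import numpy as np, cv2
from scipy.spatial.transform import Rotation as Ro
def K(c):
    f=c["color"].shape[0]/2/np.tan(np.radians(c["vfov"]/2)); return np.array([[f,0,c["cx"]],[0,f,c["cy"]],[0,0,1.]])
def D(c): return np.array([c["k1"],0,0,0.])
def ray(c,px,T=None):
    T=c["extrinsics"] if T is None else T
    p=cv2.undistortPoints(np.array(px,float).reshape(-1,1,2),K(c),D(c)).reshape(-1,2)
    d=np.c_[p,np.ones(len(p))]@T[:3,:3].T
    return T[:3,3],d
def onplane(c,px,z,T=None):
    o,d=ray(c,px,T); return o+d*((z-o[2])/d[:,2])[:,None]
def proj(c,P,T=None):
    T=c["extrinsics"] if T is None else T
    Ti=np.linalg.inv(T); r,_=cv2.Rodrigues(Ti[:3,:3])
    return cv2.projectPoints(np.array(P,float).reshape(-1,1,3),r,Ti[:3,3],K(c),D(c))[0].reshape(-1,2)
def wristT(c,o):
    T=np.eye(4);T[:3,:3]=Ro.from_euler('xyz',o["eef_rot"]).as_matrix();T[:3,3]=o["ee_pos"]; return T@c["mount"]
def tool(o): return Ro.from_euler('xyz',o["eef_rot"]).as_matrix()
E
python3 - <<'E'
import cv2
for n,s in (("top0",(150,60,300,300)),("side0",(200,40,300,300))):
    a=cv2.imread(f"pics/{n}.png");x,y,w,h=s
    cv2.imwrite(f"pics/{n}z.png",cv2.resize(a[y:y+h,x:x+w],(600,600),interpolation=cv2.INTER_CUBIC))
E
python3 - <<'E'
import cv2
for n,s in (("top0",(265,150,150,140)),("side0",(230,210,150,120))):
    a=cv2.imread(f"pics/{n}.png");x,y,w,h=s
    cv2.imwrite(f"pics/{n}z.png",cv2.resize(a[y:y+h,x:x+w],None,fx=4,fy=4,interpolation=cv2.INTER_CUBIC))
E
```

```text
(no output)
```

View pics/top0z.png

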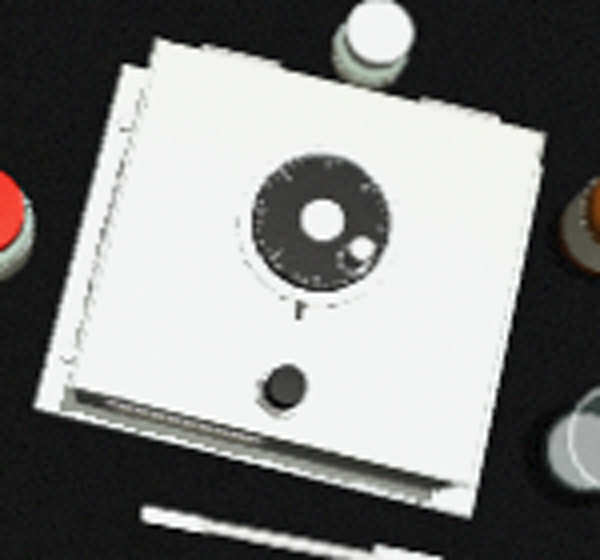

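View pics/side0z.png

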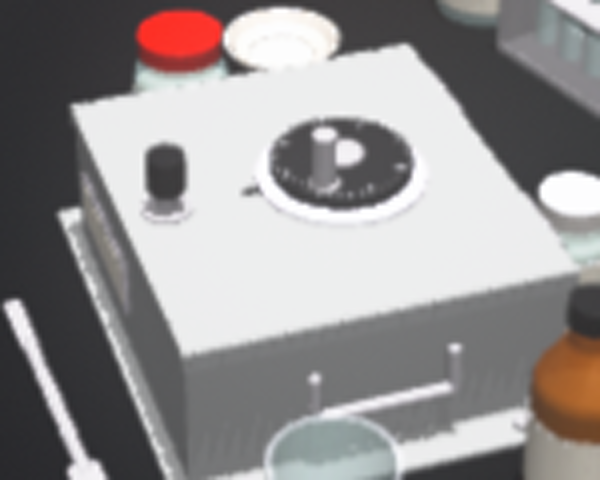

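The top view shows the lid with corners at about (304,160), (401,184) and (382,277), the dial at (345,205), the spinner top at (355,212), the index at (340,227) and the knob at (336,246). Next I measure these.

```bash
cat > m.py <<'E'
from plant import telemetry, optics
from h import *
c=optics.camera("top"); s=optics.camera("side")
g=cv2.cvtColor(c["color"],cv2.COLOR_BGR2GRAY)
def blobs(m,x0,y0,x1,y1,amin):
    mm=np.zeros_like(m);mm[y0:y1,x0:x1]=m[y0:y1,x0:x1]
    n,l,st,ce=cv2.connectedComponentsWithStats(mm)
    return [(st[i,4],ce[i].round(2),st[i,:4]) for i in range(1,n) if st[i,4]>=amin]
dark=((g<110)*255).astype(np.uint8)
for b in blobs(dark,318,180,375,255,6): print("dark",b)
cl=cv2.morphologyEx(dark,cv2.MORPH_CLOSE,np.ones((9,9)))
cnt=[k for k in cv2.findContours(dark[180:232,320:372].copy(),cv2.RETR_EXTERNAL,cv2.CHAIN_APPROX_NONE)[0]]
k=max(cnt,key=cv2.contourArea)+np.array([320,180]); e=cv2.fitEllipse(cv2.convexHull(k)); print("ell",e)
dp=onplane(c,[e[0]],.110)[0]; print("dial axis",dp)
hull=cv2.convexHull(k).reshape(-1,2); print("rad",np.linalg.norm(onplane(c,hull,.11)-dp,axis=1).round(4))
br=((g>185)*255).astype(np.uint8)
for b in blobs(br,330,190,362,220,6): print("br",b)
# lid
white=((g>120)*255).astype(np.uint8)
E
python3 m.py
```

```text
dark (np.int32(737), array([343.89, 204.99]), array([328, 189,  34,  34], dtype=int32))
dark (np.int32(89), array([335.67, 246.44]), array([331, 241,  10,  12], dtype=int32))
ell ((344.5686950683594, 205.46023559570312), (33.30044174194336, 33.90419387817383), 125.67888641357422)
dial axis [ 0.606975   -0.07699687  0.11      ]
rad [0.0419 0.0418 0.0418 0.0406 0.041  0.0409 0.0408 0.04   0.0409 0.0405
 0.0409 0.0409 0.0405 0.0407 0.0405 0.041  0.0409 0.0405 0.0403 0.0404
 0.0409 0.0408 0.041  0.0414]
br (np.int32(21), array([331.67, 191.67]), array([330, 190,   6,   6], dtype=int32))
br (np.int32(40), array([358.68, 192.7 ]), array([353, 190,   9,  10], dtype=int32))
br (np.int32(82), array([345.39, 204.5 ]), array([341, 200,  10,  10], dtype=int32))
br (np.int32(25), array([355.12, 211.68]), array([353, 209,   6,   6], dtype=int32))
br (np.int32(24), array([359.5 , 216.79]), array([356, 212,   6,   8], dtype=int32))
br (np.int32(13), array([331.15, 217.69]), array([330, 215,   5,   5], dtype=int32))
```

```bash
cat >> m.py <<'E'
print("----")
sp=onplane(c,[(355.1,211.6)],.144)[0]; kn=onplane(c,[(335.9,246.3)],.125)[0]; ix=onplane(c,[(339.7,227.3)],.097)[0]
print("spin",sp,np.linalg.norm(sp[:2]-dp[:2]),"knob",kn,np.linalg.norm(kn[:2]-dp[:2]),"index",ix,np.linalg.norm(ix[:2]-dp[:2]))
# lid edges from zoomed corners
cor=np.array([(154,39),(546,130),(470,490)])/4.+[265,150]-0.4
C=onplane(c,cor,.097); print(C, np.linalg.norm(C[0]-C[1]),np.linalg.norm(C[1]-C[2]))
a=C[0]-C[1]; print("yaw from back edge",np.arctan2(-a[0],a[1]), "from side",np.arctan2(*(C[1]-C[2])[[1,0]]))
for n,p in(("knob",kn),("index",ix)): v=dp-p; print("yaw",n,np.arctan2(v[1],v[0]))
v=dp-sp; print("dial x dir angle",np.arctan2(v[1],v[0]))
print("side reproj: dial,spin,knobtop",proj(s,[dp,sp,[kn[0],kn[1],.135]]).round(1))
E
python3 m.py | sed -n '/----/,$p'
```

```text
----
spin [ 0.58546973 -0.09699582  0.144     ] 0.029341432821568102 knob [ 0.50615648 -0.05516435  0.125     ] 0.1031269809586982 index [ 0.55583956 -0.06707269  0.097     ] 0.05206091638587462
[[ 0.72427111  0.02451472  0.097     ]
 [ 0.67343955 -0.21955013  0.097     ]
 [ 0.45121192 -0.16853232  0.097     ]] 0.24930202454685133 0.22800863735635435
yaw from back edge -0.20533535564263927 from side -0.22566427113044502
yaw knob -0.21337290091426672
yaw index -0.19190552462562047
dial x dir angle 0.7496879559972844
side reproj: dial,spin,knobtop [[315.2 248.2]
 [312.1 242.8]
 [271.9 247.5]]
```

```bash
cat > st.py <<'E'
from plant import telemetry,r
from h import *
import sys
np.set_printoptions(suppress=True,precision=4)
DX=np.array([.6065,-.0770]); YAW=-.212
o=telemetry.get_obs();R=tool(o)
if __name__=="__main__":
    print("t",o["clock"],"p",o["ee_pos"],"F",o["contact_force"].round(2),"M",o["wrist_torque"].round(2),"w",round(o["width"],4),"nose",r.nose_length)
    print("q",o["joint_positions"]);print(R)
E
python3 st.py
```

```text
t 0.35 p [0.2677 0.6196 0.2452] F [0.63 0.52 0.02] M [-0.02 -0.01 -0.01] w 0.0854 nose 0.014
q [ 1.1252  0.1161  1.4417  0.      1.584  -0.0378]
[[-0.0001  0.3966  0.918 ]
 [-0.0002  0.918  -0.3966]
 [-1.     -0.0002 -0.    ]]
```

```bash
python3 -m jog '[[[0,-2.66,2.88,0,0,0,4],[0,-2.66,2.88,0,0,0,4],[0,-2.66,2.88,0,0,0,4],[0,-2.66,2.88,0,0,0,4],[0,-2.66,2.88,0,0,0,4],[0,-2.66,2.88,0,0,0,4],[0,-2.66,2.88,0,0,0,4],[0,-2.66,2.88,0,0,0,4],[0,-2.66,2.88,0,0,0,4],[0,-2.66,2.88,0,0,0,4],[0,-2.66,2.88,0,0,0,4],[0,-2.66,2.88,0,0,0,4],[0,-2.66,2.88,0,0,0,4],[0,-2.66,2.88,0,0,0,4],[0,-2.66,2.88,0,0,0,4],[0,-2.66,2.88,0,0,0,4],[0,-2.66,2.88,0,0,0,4],[0,-2.66,2.88,0,0,0,4],[0,-2.66,2.88,0,0,0,4],[0,-2.66,2.88,0,0,0,4]]]' 20; python3 st.py
```

```text
clock: 2.02
ee_pos: [0.594, -0.126, 0.2463]
eef_rot: [0.415, 1.564, 0.017]
contact_force: [0.6, 1.6, -0.0]
width: 0.0402
t 2.0167 p [ 0.594  -0.126   0.2463] F [ 0.57  1.55 -0.02] M [ 0.   -0.01 -0.  ] w 0.0402 nose 0.014
q [-0.2518 -0.0351  1.5957  0.0017  1.5747 -1.4243]
[[ 0.0066  0.3879  0.9217]
 [ 0.0001  0.9217 -0.3879]
 [-1.      0.0027  0.006 ]]
```

```bash
python3 -m jog '[[[0.9,1.17,-0.95,0,0,0,4],[0.9,1.17,-0.95,0,0,0,4],[0,0,0,-0.065,0,0,4],[0,0,0,-0.065,0,0,4],[0,0,0,-0.063,0,0,4],[0,0,0,0,0,0,4],[0,0,0,0,0,0,4]]]' ; python3 - <<'E'
from plant import optics
from st import *
c=optics.camera("wrist");T=wristT(c,o);cv2.imwrite("pics/w1.png",c["color"])
print(o["ee_pos"],o["contact_force"]);print(R)
d=np.array([.5855,-.0970,.144]);print(proj(c,[d,[*DX,.110]],T))
import pickle;pickle.dump((c,o),open("w1.pkl","wb"))
E
```

```text
clock: 2.6
ee_pos: [0.5857, -0.1002, 0.2238]
eef_rot: [0.09, 1.568, -0.115]
contact_force: [-0.7, -0.2, -0.5]
width: 0.0404
[ 0.5857 -0.1002  0.2238] [-0.7181 -0.2245 -0.4648]
[[ 0.0032  0.2039  0.979 ]
 [-0.0004  0.979  -0.2039]
 [-1.      0.0003  0.0032]]
[[285.8759 223.1151]
 [317.0052 227.3317]]
```

View pics/w1.png

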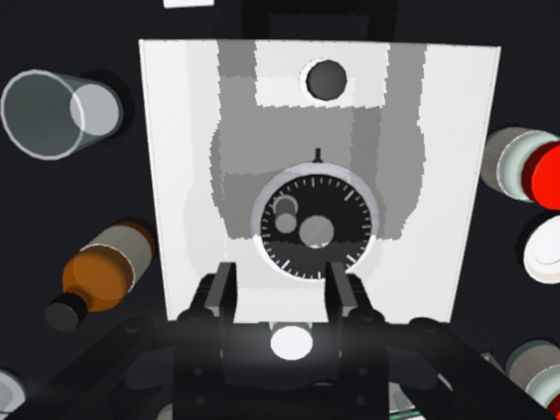

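The wrist view shows the knob at (326,80), the index at (318,155), the dial hub at (317,232) and the spinner top at (286,223). Predictions agree, so I refine from here.

```bash
python3 - <<'E'
import pickle
from h import *
c,o=pickle.load(open("w1.pkl","rb"));T=wristT(c,o)
a=c["color"];g=cv2.cvtColor(a,cv2.COLOR_BGR2GRAY)
cv2.imwrite("pics/w1z.png",cv2.resize(a[140:290,240:400],None,fx=4,fy=4,interpolation=cv2.INTER_CUBIC))
m=((g<75)*255).astype(np.uint8)[165:262,240:400]
k=max(cv2.findContours(m,cv2.RETR_EXTERNAL,cv2.CHAIN_APPROX_NONE)[0],key=cv2.contourArea)+np.array([240,165])
p=cv2.convexHull(k).reshape(-1,2); p=p[p[:,1]<255]
P=onplane(c,p,.110,T)[:,:2]
A=np.c_[2*P,np.ones(len(P))];s=np.linalg.lstsq(A,(P**2).sum(1),rcond=None)[0];print("circle",s[:2],np.sqrt(s[2]+s[:2]@s[:2]))
print("hub",onplane(c,[(317,232)],.110,T),"spin",onplane(c,[(286,223)],.144,T),"index",onplane(c,[(318,155)],.097,T),"knobtop",onplane(c,[(326.5,80)],.135,T))
E
```

```text
circle [ 0.60684693 -0.07831674] 0.04124361769468631
hub [[ 0.61021673 -0.07764876  0.11      ]] spin [[ 0.58543895 -0.09690651  0.144     ]] index [[ 0.55561604 -0.06604935  0.097     ]] knobtop [[ 0.5052356  -0.05600395  0.135     ]]
```

View pics/w1z.png

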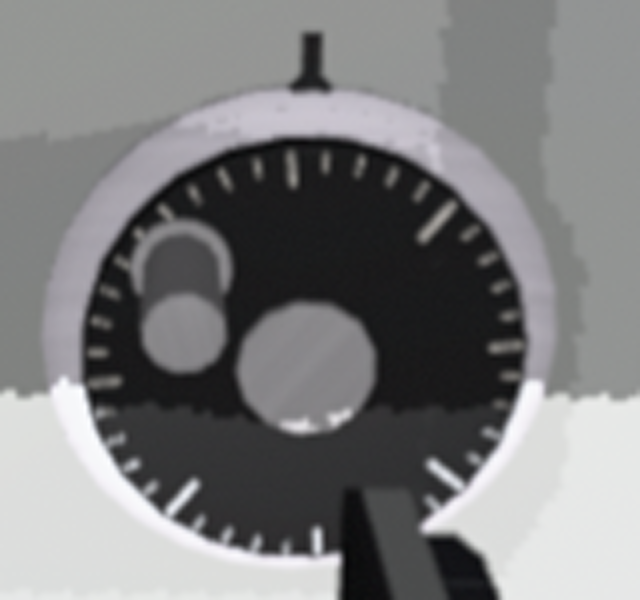

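```bash
python3 - <<'E'
import pickle
from h import *
c,o=pickle.load(open("w1.pkl","rb"));T=wristT(c,o)
f=lambda x,y,z:onplane(c,[(x/4+240-.4,y/4+140-.4)],z,T)[0,:2]
C=np.array([.6068,-.0778])
ang=lambda p:np.degrees(np.arctan2(*(p-C)[::-1]))%360
for n,q in dict(m=(292,168,.11),m2=(440,222,.11),m3=(445,475,.11),m4=(183,500,.11),m5=(317,542,.11),m6=(104,383,.11),ix=(312,50,.097),ixt=(312,85,.097),ring=(182,268,.111),top=(184,333,.144)).items():
    p=f(*q); print(n,p,np.linalg.norm(p-C).round(4),ang(p).round(1))
E
```

```text
m [ 0.57118    -0.07404451] 0.0358 174.0
m2 [ 0.58657793 -0.04948172] 0.0348 125.5
m3 [ 0.63733054 -0.05573525] 0.0377 35.9
m4 [ 0.63215422 -0.10638665] 0.0382 311.6
m5 [ 0.64662837 -0.08245925] 0.0401 353.3
m6 [ 0.60497498 -0.11602732] 0.0383 267.3
ix [ 0.55344352 -0.06596706] 0.0547 167.5
ixt [ 0.55985004 -0.0670916 ] 0.0482 167.2
ring [ 0.58529654 -0.09703015] 0.0288 221.8
top [ 0.58528587 -0.09713662] 0.0289 221.9
```

```bash
python3 -m jog '[[[2.5,0.3,-0.1,0,0,0,4],[2.5,0,0,0,0,0,4],[2,0,0,0,0,0,4],[0,0,0,0,0,0,4],[0,0,0,0,0,0,4]]]' ; python3 st.py
```

```text
clock: 3.07
ee_pos: [0.5858, -0.0948, 0.1539]
eef_rot: [0.059, 1.563, -0.154]
contact_force: [-0.0, 0.0, 0.7]
width: 0.0398
t 3.0667 p [ 0.5858 -0.0948  0.1539] F [-0.01  0.03  0.67] M [-0.03 -0.03  0.05] w 0.0398 nose 0.014
q [-0.2035 -0.026   1.7374  0.0004  1.4226 -1.562 ]
[[ 0.0075  0.2108  0.9775]
 [-0.0012  0.9775 -0.2108]
 [-1.      0.0004  0.0075]]
```

```bash
python3 -m jog '[[[1.2,-0.2,0,0,0,0,4],[1.1,0,0,0,0,0,4],[0,0,0,0,0,0,4],[0,0,0,0,0,0,1],[0,0,0,0,0,0,1],[0,0,0,0,0,0,1],[0,0,0,0,0,0,1],[0,0,0,0,0,0,1],[0,0,0,0,0,0,1],[0,0,0,0,0,0,1]]]' 20 ; python3 st.py
```

```text
clock: 3.9
ee_pos: [0.5866, -0.097, 0.1327]
eef_rot: [0.036, 1.56, -0.179]
contact_force: [0.9, -0.1, -4.9]
width: 0.0131
t 3.9 p [ 0.5866 -0.097   0.1327] F [ 0.93 -0.11 -4.87] M [-0.08 -0.07  0.03] w 0.0131 nose 0.014
q [-0.207  -0.0119  1.7589  0.0003  1.3834 -1.5632]
[[ 0.011   0.213   0.977 ]
 [-0.002   0.9771 -0.213 ]
 [-0.9999  0.0004  0.0111]]
```

```bash
cat > rows.py <<'E'
# usage: rows.py step_div count [relax]   : suggests rows for the crank from the present pose, prints reading
from st import *
import json,os
C=np.array(json.load(open("centre.json")))
def reading(o):
    v=o["ee_pos"][:2]-C; Y=-.212
    bx=np.array([np.cos(Y),np.sin(Y)]);by=np.array([-np.sin(Y),np.cos(Y)])
    a=np.arctan2(v@by,-(v@bx)); return np.degrees(a)/9%40, np.linalg.norm(v)
if __name__=="__main__":
    n,rad=reading(o); s=float(sys.argv[1])if len(sys.argv)>1 else 0;k=int(sys.argv[2])if len(sys.argv)>2 else 0
    print("reading %.2f r %.4f z %.4f"%(n,rad,o["ee_pos"][2]),"F",o["contact_force"].round(1),"toolx",R[:,0].round(4),"toolyaw",np.arctan2(-R[0,1],R[1,1]).round(4),"t",round(o["clock"],2))
    with open("track.txt","a") as f: f.write("%.5f %.5f\n"%tuple(o["ee_pos"][:2]))
    P=lambda n:.030*np.array([-np.cos(np.radians(9*n)),np.sin(np.radians(9*n))])
    Y=-.212;B=np.array([[np.cos(Y),-np.sin(Y)],[np.sin(Y),np.cos(Y)]])
    out=[]
    for i in range(k):
        d=B@(P(n+s*(i+1))-P(n+s*i)); d3=np.array([*d,0]); t=R.T@d3*100
        out.append("[0,%.2f,%.2f,0,0,0,1]"%(t[1],t[2]))
    print(",".join(out))
E
echo "[0.6089,-0.0778]">centre.json; python3 rows.py 1 6
```

```text
reading 34.12 r 0.0294 z 0.1327 F [ 0.9 -0.1 -4.9] toolx [ 0.011  -0.002  -0.9999] toolyaw -0.2147 t 3.9
[0,0.31,-0.35,0,0,0,1],[0,0.36,-0.30,0,0,0,1],[0,0.41,-0.24,0,0,0,1],[0,0.44,-0.17,0,0,0,1],[0,0.46,-0.10,0,0,0,1],[0,0.47,-0.03,0,0,0,1]
```

```bash
python3 -m jog '[[[0,0.31,-0.35,0,0.01,0,1],[0,0.36,-0.30,0,0,0,1],[0,0.41,-0.24,0,0,0,1],[0,0.44,-0.17,0,0,0,1]]]' ; python3 rows.py 1 8
```

```text
clock: 4.23
ee_pos: [0.5799, -0.0796, 0.1327]
eef_rot: [-0.006, 1.568, -0.222]
contact_force: [7.5, -2.1, -7.1]
width: 0.0137
reading 38.26 r 0.0290 z 0.1327 F [ 7.5 -2.1 -7.1] toolx [ 0.0029 -0.0007 -1.    ] toolyaw -0.2157 t 4.23
[0,0.46,-0.09,0,0,0,1],[0,0.47,-0.02,0,0,0,1],[0,0.47,0.05,0,0,0,1],[0,0.45,0.13,0,0,0,1],[0,0.43,0.20,0,0,0,1],[0,0.39,0.26,0,0,0,1],[0,0.35,0.32,0,0,0,1],[0,0.29,0.37,0,0,0,1]
```

```bash
python3 -m jog '[[[0.05,0.46,-0.05,0,0,0,1],[0.03,0.47,0,0,0,0,1],[0,0.47,0.06,0,0,0,1],[0,0.45,0.13,0,0,0,1],[0,0.43,0.20,0,0,0,1],[0,0.39,0.26,0,0,0,1]]]' ; python3 rows.py 1 12
```

```text
clock: 4.73
ee_pos: [0.5922, -0.0539, 0.1326]
eef_rot: [-0.604, 1.562, -0.82]
contact_force: [3.2, -10.4, -4.1]
width: 0.013
reading 4.77 r 0.0292 z 0.1326 F [  3.2 -10.4  -4.1] toolx [ 0.0057 -0.0061 -1.    ] toolyaw -0.216 t 4.73
[0,0.32,0.35,0,0,0,1],[0,0.26,0.39,0,0,0,1],[0,0.20,0.43,0,0,0,1],[0,0.13,0.45,0,0,0,1],[0,0.06,0.47,0,0,0,1],[0,-0.02,0.47,0,0,0,1],[0,-0.09,0.46,0,0,0,1],[0,-0.16,0.44,0,0,0,1],[0,-0.23,0.41,0,0,0,1],[0,-0.29,0.37,0,0,0,1],[0,-0.35,0.32,0,0,0,1],[0,-0.39,0.26,0,0,0,1]
```

```bash
python3 -m jog '[[[0.03,0.26,0.39,0,0,0,1],[0,0.20,0.43,0,0,0,1],[0,0.13,0.45,0,0,0,1],[0,0.06,0.47,0,0,0,1],[0,-0.02,0.47,0,0,0,1],[0,-0.09,0.46,0,0,0,1],[0,-0.16,0.44,0,0,0,1],[0,-0.23,0.41,0,0,0,1]]]' ; python3 rows.py 1 12
```

```text
clock: 5.4
ee_pos: [0.6292, -0.0553, 0.1327]
eef_rot: [0.08, 1.568, -0.133]
contact_force: [-0.2, 4.3, -1.7]
width: 0.0129
reading 13.31 r 0.0303 z 0.1327 F [-0.2  4.3 -1.7] toolx [ 0.0026 -0.0003 -1.    ] toolyaw -0.2131 t 5.4
[0,-0.27,0.39,0,0,0,1],[0,-0.32,0.34,0,0,0,1],[0,-0.37,0.29,0,0,0,1],[0,-0.41,0.23,0,0,0,1],[0,-0.44,0.16,0,0,0,1],[0,-0.46,0.09,0,0,0,1],[0,-0.47,0.01,0,0,0,1],[0,-0.47,-0.06,0,0,0,1],[0,-0.45,-0.13,0,0,0,1],[0,-0.43,-0.20,0,0,0,1],[0,-0.39,-0.27,0,0,0,1],[0,-0.34,-0.32,0,0,0,1]
```

```bash
python3 -m jog '[[[0,-0.30,0.37,0,0,0,1],[0,-0.35,0.32,0,0,0,1],[0,-0.39,0.26,0,0,0,1],[0,-0.42,0.20,0,0,0,1],[0,-0.45,0.13,0,0,0,1],[0,-0.47,0.05,0,0,0,1],[0,-0.47,-0.02,0,0,0,1],[0,-0.46,-0.10,0,0,0,1],[0,-0.44,-0.17,0,0,0,1],[0,-0.41,-0.24,0,0,0,1],[0,-0.37,-0.30,0,0,0,1],[0,-0.32,-0.35,0,0,0,1]]]' ; python3 rows.py 1 12
```

```text
clock: 6.4
ee_pos: [0.6208, -0.1069, 0.1325]
eef_rot: [1.233, 1.566, 1.02]
contact_force: [0.7, 13.3, -0.0]
width: 0.0132
reading 26.18 r 0.0315 z 0.1325 F [ 0.7 13.3 -0. ] toolx [ 0.0026  0.0042 -1.    ] toolyaw -0.2132 t 6.4
[0,-0.23,-0.41,0,0,0,1],[0,-0.17,-0.44,0,0,0,1],[0,-0.10,-0.46,0,0,0,1],[0,-0.02,-0.47,0,0,0,1],[0,0.05,-0.47,0,0,0,1],[0,0.12,-0.45,0,0,0,1],[0,0.19,-0.43,0,0,0,1],[0,0.26,-0.39,0,0,0,1],[0,0.32,-0.35,0,0,0,1],[0,0.37,-0.30,0,0,0,1],[0,0.41,-0.23,0,0,0,1],[0,0.44,-0.17,0,0,0,1]
```

```bash
python3 -m jog '[[[0,-0.10,-0.46,0,0,0,1],[0,-0.02,-0.47,0,0,0,1],[0,0.05,-0.47,0,0,0,1],[0,0.12,-0.45,0,0,0,1],[0,0.19,-0.43,0,0,0,1],[0,0.26,-0.39,0,0,0,1],[0,0.32,-0.35,0,0,0,1],[0,0.37,-0.30,0,0,0,1]]]' ; python3 rows.py 1 12
```

```text
clock: 7.07
ee_pos: [0.5876, -0.0976, 0.1327]
eef_rot: [-0.855, 1.558, -1.073]
contact_force: [-2.0, -7.8, -1.4]
width: 0.0131
reading 33.88 r 0.0291 z 0.1327 F [-2.  -7.8 -1.4] toolx [ 0.006  -0.0111 -0.9999] toolyaw -0.2183 t 7.07
[0,0.30,-0.37,0,0,0,1],[0,0.35,-0.31,0,0,0,1],[0,0.40,-0.26,0,0,0,1],[0,0.43,-0.19,0,0,0,1],[0,0.45,-0.12,0,0,0,1],[0,0.47,-0.05,0,0,0,1],[0,0.47,0.03,0,0,0,1],[0,0.46,0.10,0,0,0,1],[0,0.44,0.17,0,0,0,1],[0,0.41,0.24,0,0,0,1],[0,0.37,0.30,0,0,0,1],[0,0.31,0.35,0,0,0,1]
```

```bash
cat > fit.py <<'E'
from h import *
P=np.unique(np.loadtxt("track.txt"),axis=0)
s=np.linalg.lstsq(np.c_[2*P,np.ones(len(P))],(P**2).sum(1),rcond=None)[0];print(s[:2],np.sqrt(s[2]+s[:2]@s[:2]))
print(np.linalg.norm(P-s[:2],axis=1).round(4))
E
python3 fit.py
python3 -m jog '[[[0,0.35,-0.31,0,0.005,0.01,1],[0,0.40,-0.26,0,0,0,1],[0,0.43,-0.19,0,0,0,1],[0,0.45,-0.12,0,0,0,1],[0,0.47,-0.05,0,0,0,1],[0,0.47,0.03,0,0,0,1],[0,0.46,0.10,0,0,0,1],[0,0.44,0.17,0,0,0,1]]]'; python3 rows.py 1 12; python3 fit.py
```

```text
[ 0.61018716 -0.07834804] 0.030146223795525704
[0.0303 0.0301 0.0297 0.0304 0.0305 0.0299]
clock: 7.73
ee_pos: [0.5841, -0.0636, 0.1327]
eef_rot: [-1.852, 1.563, -2.073]
contact_force: [-5.1, -0.8, 0.7]
width: 0.0131
reading 1.96 r 0.0285 z 0.1327 F [-5.1 -0.8  0.7] toolx [-0.0039 -0.0071 -1.    ] toolyaw -0.221 t 7.73
[0,0.44,0.17,0,0,0,1],[0,0.41,0.24,0,0,0,1],[0,0.36,0.30,0,0,0,1],[0,0.31,0.35,0,0,0,1],[0,0.25,0.40,0,0,0,1],[0,0.19,0.43,0,0,0,1],[0,0.12,0.46,0,0,0,1],[0,0.04,0.47,0,0,0,1],[0,-0.03,0.47,0,0,0,1],[0,-0.10,0.46,0,0,0,1],[0,-0.17,0.44,0,0,0,1],[0,-0.24,0.41,0,0,0,1]
[ 0.61022911 -0.07838714] 0.03013082777807148
[0.0303 0.03   0.0301 0.0297 0.0305 0.0304 0.0299]
```

```bash
echo "[0.6102,-0.0784]">centre.json; python3 rows.py|head -1
python3 -m jog '[[[0,0.43,0.20,0,0,0.007,1],[0,0.38,0.27,0,0,0,1],[0,0.33,0.33,0,0,0,1],[0,0.28,0.37,0,0,0,1],[0,0.22,0.41,0,0,0,1],[0,0.15,0.44,0,0,0,1],[0,0.08,0.46,0,0,0,1],[0,0.01,0.47,0,0,0,1]]]'; python3 rows.py 0.5 4; python3 fit.py
```

```text
reading 1.93 r 0.0299 z 0.1327 F [-5.1 -0.8  0.7] toolx [-0.0039 -0.0071 -1.    ] toolyaw -0.221 t 7.73
clock: 8.4
ee_pos: [0.6187, -0.0494, 0.1325]
eef_rot: [-2.839, 1.566, -3.059]
contact_force: [-4.9, -3.3, 0.2]
width: 0.0131
reading 10.46 r 0.0302 z 0.1325 F [-4.9 -3.3  0.2] toolx [-0.0052 -0.0004 -1.    ] toolyaw -0.2198 t 8.4
[0,-0.02,0.23,0,0,0,1],[0,-0.04,0.23,0,0,0,1],[0,-0.06,0.23,0,0,0,1],[0,-0.08,0.22,0,0,0,1]
[ 0.61023892 -0.07837612] 0.030140659339683053
[0.0303 0.03   0.0301 0.0298 0.0305 0.0302 0.0304 0.0299]
```

```bash

python3 -m jog '[[[0,-0.04,0.23,0,0,0,1],[0,-0.06,0.23,0,0,0,1],[0,-0.07,0.19,0,0,0,1],[0,0,0,0,0,0,1],[0,0,0,0,0,0,1]]]'; python3 rows.py 0.5 4; python3 - <<'E'
from plant import optics
import cv2
c=optics.camera("wrist");a=c["color"];cv2.imwrite("pics/w2.png",a)
E
```

```text
clock: 8.82
ee_pos: [0.6266, -0.0532, 0.1325]
eef_rot: [-2.974, 1.566, 3.089]
contact_force: [-3.2, -0.6, 0.0]
width: 0.0131
reading 12.31 r 0.0301 z 0.1325 F [-3.2 -0.6  0. ] toolx [-0.0048  0.0003 -1.    ] toolyaw -0.2203 t 8.82
[0,-0.09,0.22,0,0,0,1],[0,-0.11,0.21,0,0,0,1],[0,-0.12,0.20,0,0,0,1],[0,-0.14,0.19,0,0,0,1]
```

View pics/w2.png

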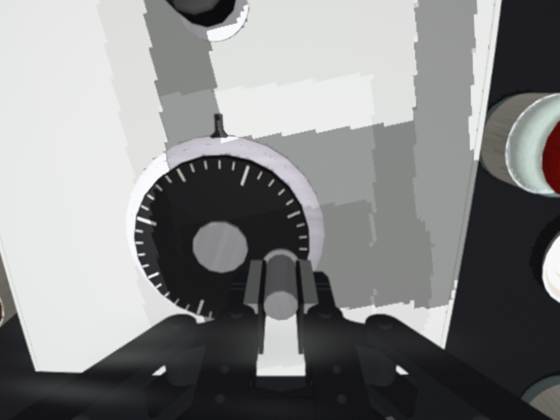

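The picture shows the index at (219,130) between long marks 10 (245,176) and 15 (181,175), about 12.1. The arm geometry says 12.3, so both agree on 12. Next I turn counter-clockwise.

```bash
python3 rows.py -1 14
```

```text
reading 12.30 r 0.0301 z 0.1325 F [-1.2 -0.9  1.3] toolx [-0.0047  0.0002 -1.    ] toolyaw -0.2203 t 8.87
[0,0.13,-0.45,0,0,0,1],[0,0.06,-0.47,0,0,0,1],[0,-0.02,-0.47,0,0,0,1],[0,-0.09,-0.46,0,0,0,1],[0,-0.16,-0.44,0,0,0,1],[0,-0.23,-0.41,0,0,0,1],[0,-0.29,-0.37,0,0,0,1],[0,-0.35,-0.32,0,0,0,1],[0,-0.39,-0.26,0,0,0,1],[0,-0.43,-0.20,0,0,0,1],[0,-0.45,-0.13,0,0,0,1],[0,-0.47,-0.06,0,0,0,1],[0,-0.47,0.02,0,0,0,1],[0,-0.46,0.09,0,0,0,1]
```

```bash
python3 -m jog '[[[0,0.13,-0.45,0,0,0,1],[0,0.02,-0.47,0,0,0,1],[0,-0.05,-0.47,0,0,0,1],[0,-0.13,-0.45,0,0,0,1],[0,-0.20,-0.43,0,0,0,1],[0,-0.26,-0.39,0,0,0,1],[0,-0.32,-0.35,0,0,0,1],[0,-0.37,-0.29,0,0,0,1],[0,-0.41,-0.23,0,0,0,1],[0,-0.44,-0.17,0,0,0,1],[0,-0.46,-0.09,0,0,0,1],[0,-0.47,-0.02,0,0,0,1]]]'; python3 rows.py -1 14
```

```text
clock: 9.87
ee_pos: [0.58, -0.0746, 0.1327]
eef_rot: [0.413, 1.567, 0.193]
contact_force: [11.7, 1.0, -7.6]
width: 0.0129
reading 39.44 r 0.0305 z 0.1327 F [11.7  1.  -7.6] toolx [ 0.0039  0.0008 -1.    ] toolyaw -0.2195 t 9.87
[0,-0.46,0.08,0,0,0,1],[0,-0.45,0.15,0,0,0,1],[0,-0.42,0.22,0,0,0,1],[0,-0.38,0.28,0,0,0,1],[0,-0.33,0.34,0,0,0,1],[0,-0.27,0.39,0,0,0,1],[0,-0.21,0.42,0,0,0,1],[0,-0.14,0.45,0,0,0,1],[0,-0.07,0.47,0,0,0,1],[0,0.01,0.47,0,0,0,1],[0,0.08,0.46,0,0,0,1],[0,0.15,0.45,0,0,0,1],[0,0.22,0.42,0,0,0,1],[0,0.28,0.38,0,0,0,1]
```

```bash
python3 -m jog '[[[0.03,-0.44,0.19,0,0,0,1],[0.03,-0.41,0.26,0,0,0,1],[0,-0.36,0.32,0,0,0,1],[0,-0.30,0.37,0,0,0,1],[0,-0.24,0.41,0,0,0,1],[0,-0.17,0.44,0,0,0,1],[0,-0.10,0.46,0,0,0,1],[0,-0.03,0.47,0,0,0,1],[0,0.05,0.47,0,0,0,1],[0,0.12,0.46,0,0,0,1],[0,0.19,0.44,0,0,0,1],[0,0.26,0.40,0,0,0,1]]]'; python3 rows.py -1 14
```

```text
clock: 10.87
ee_pos: [0.6176, -0.1073, 0.1326]
eef_rot: [-2.661, 1.559, -2.885]
contact_force: [-0.4, -3.6, 0.8]
width: 0.0133
reading 27.05 r 0.0298 z 0.1326 F [-0.4 -3.6  0.8] toolx [-0.0115 -0.003  -0.9999] toolyaw -0.2241 t 10.87
[0,0.25,0.40,0,0,0,1],[0,0.31,0.36,0,0,0,1],[0,0.36,0.30,0,0,0,1],[0,0.40,0.24,0,0,0,1],[0,0.44,0.18,0,0,0,1],[0,0.46,0.11,0,0,0,1],[0,0.47,0.04,0,0,0,1],[0,0.47,-0.04,0,0,0,1],[0,0.46,-0.11,0,0,0,1],[0,0.43,-0.18,0,0,0,1],[0,0.40,-0.25,0,0,0,1],[0,0.36,-0.31,0,0,0,1],[0,0.30,-0.36,0,0,0,1],[0,0.24,-0.40,0,0,0,1]
```

```bash
python3 -m jog '[[[0,0.27,0.38,-0.01,-0.01,0,1],[0,0.33,0.34,0,0,0,1],[0,0.38,0.28,0,0,0,1],[0,0.42,0.22,0,0,0,1],[0,0.45,0.15,0,0,0,1],[0,0.46,0.08,0,0,0,1],[0,0.47,0.01,0,0,0,1],[0,0.47,-0.06,0,0,0,1],[0,0.45,-0.14,0,0,0,1],[0,0.42,-0.21,0,0,0,1],[0,0.38,-0.28,0,0,0,1],[0,0.33,-0.33,0,0,0,1]]]'; python3 rows.py -1 14
```

```text
clock: 11.87
ee_pos: [0.633, -0.0581, 0.1324]
eef_rot: [-1.932, 1.56, -2.146]
contact_force: [-6.3, -8.4, 1.5]
width: 0.013
reading 14.01 r 0.0305 z 0.1324 F [-6.3 -8.4  1.5] toolx [-0.0058 -0.0089 -0.9999] toolyaw -0.2135 t 11.87
[0,0.25,-0.40,0,0,0,1],[0,0.18,-0.43,0,0,0,1],[0,0.11,-0.46,0,0,0,1],[0,0.04,-0.47,0,0,0,1],[0,-0.04,-0.47,0,0,0,1],[0,-0.11,-0.46,0,0,0,1],[0,-0.18,-0.43,0,0,0,1],[0,-0.25,-0.40,0,0,0,1],[0,-0.31,-0.36,0,0,0,1],[0,-0.36,-0.31,0,0,0,1],[0,-0.40,-0.25,0,0,0,1],[0,-0.43,-0.18,0,0,0,1],[0,-0.46,-0.11,0,0,0,1],[0,-0.47,-0.04,0,0,0,1]
```

```bash
python3 -m jog '[[[0,0.18,-0.43,0,0,0.008,1],[0,0.10,-0.46,0,0,0,1],[0,0.02,-0.47,0,0,0,1],[0,-0.06,-0.47,0,0,0,1],[0,-0.14,-0.45,0,0,0,1],[0,-0.21,-0.42,0,0,0,1],[0,-0.28,-0.38,0,0,0,1],[0,-0.33,-0.33,0,0,0,1]]]'; python3 rows.py -.5 6
```

```text
clock: 12.53
ee_pos: [0.5972, -0.0514, 0.1327]
eef_rot: [1.424, 1.566, 1.215]
contact_force: [1.8, 3.6, 0.2]
width: 0.013
reading 5.80 r 0.0299 z 0.1327 F [1.8 3.6 0.2] toolx [ 0.0017  0.0046 -1.    ] toolyaw -0.2099 t 12.53
[0,-0.15,-0.18,0,0,0,1],[0,-0.16,-0.17,0,0,0,1],[0,-0.18,-0.15,0,0,0,1],[0,-0.19,-0.14,0,0,0,1],[0,-0.20,-0.12,0,0,0,1],[0,-0.21,-0.11,0,0,0,1]
```

```bash
python3 -m jog '[[[0,-0.15,-0.18,0,0,0,1],[0,-0.17,-0.16,0,0,0,1],[0,-0.18,-0.15,0,0,0,1],[0,-0.19,-0.14,0,0,0,1],[0,0,0,0,0,0,1],[0,0,0,0,0,0,1]]]'; python3 rows.py -.25 4;  python3 fit.py
```

```text
clock: 13.03
ee_pos: [0.5886, -0.0573, 0.1326]
eef_rot: [0.869, 1.566, 0.659]
contact_force: [2.6, -1.1, -1.5]
width: 0.0133
reading 3.58 r 0.0302 z 0.1326 F [ 2.6 -1.1 -1.5] toolx [ 0.004   0.0031 -1.    ] toolyaw -0.2098 t 13.03
[0,-0.10,-0.06,0,0,0,1],[0,-0.10,-0.06,0,0,0,1],[0,-0.11,-0.05,0,0,0,1],[0,-0.11,-0.05,0,0,0,1]
[ 0.61019227 -0.07833605] 0.030121357991953444
[0.0303 0.0305 0.0299 0.0301 0.0297 0.0301 0.0304 0.0299 0.0299 0.0302
 0.0305 0.03   0.03   0.0299 0.0305]
```

```bash
python3 -m jog '[[[0,-0.12,-0.07,0,0,0,1],[0,-0.1,-0.05,0,0,0,1],[0,0,0,0,0,0,1],[0,0,0,0,0,0,1]]]'; python3 rows.py .5 20; python3 - <<'E'
from plant import optics
import cv2
c=optics.camera("wrist");a=c["color"];cv2.imwrite("pics/w3.png",a)
E
```

```text
clock: 13.37
ee_pos: [0.587, -0.0591, 0.1326]
eef_rot: [0.933, 1.565, 0.724]
contact_force: [3.1, 0.8, -1.1]
width: 0.0131
reading 3.07 r 0.0302 z 0.1326 F [ 3.1  0.8 -1.1] toolx [ 0.0041  0.0036 -1.    ] toolyaw -0.2098 t 13.37
[0,0.20,0.12,0,0,0,1],[0,0.19,0.13,0,0,0,1],[0,0.18,0.15,0,0,0,1],[0,0.17,0.16,0,0,0,1],[0,0.16,0.18,0,0,0,1],[0,0.14,0.19,0,0,0,1],[0,0.13,0.20,0,0,0,1],[0,0.11,0.21,0,0,0,1],[0,0.10,0.22,0,0,0,1],[0,0.08,0.22,0,0,0,1],[0,0.06,0.23,0,0,0,1],[0,0.04,0.23,0,0,0,1],[0,0.02,0.23,0,0,0,1],[0,0.01,0.24,0,0,0,1],[0,-0.01,0.24,0,0,0,1],[0,-0.03,0.23,0,0,0,1],[0,-0.05,0.23,0,0,0,1],[0,-0.07,0.23,0,0,0,1],[0,-0.08,0.22,0,0,0,1],[0,-0.10,0.21,0,0,0,1]
```

View pics/w3.png

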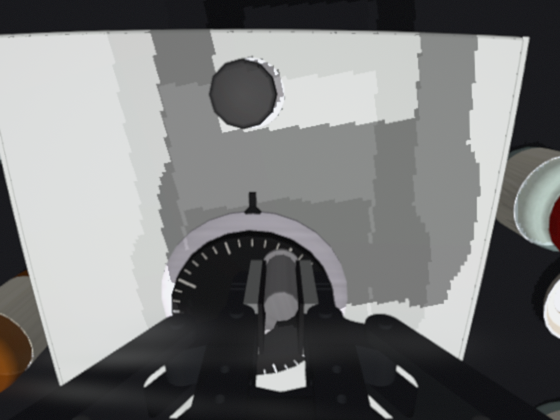

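The index at (252,205) points at the second mark past long mark 5 (225,246), so the reading is 3.0. Both methods agree, and I turn clockwise.

```bash
python3 -m jog '[[[0,0.20,0.12,0,0,0,1],[0,0.18,0.15,0,0,0,1],[0,0.17,0.16,0,0,0,1],[0,0.16,0.18,0,0,0,1],[0,0.14,0.19,0,0,0,1],[0,0.13,0.20,0,0,0,1],[0,0.11,0.21,0,0,0,1],[0,0.10,0.22,0,0,0,1],[0,0.08,0.22,0,0,0,1],[0,0.06,0.23,0,0,0,1],[0,0.04,0.23,0,0,0,1],[0,0.02,0.23,0,0,0,1],[0,0.01,0.24,0,0,0,1],[0,-0.01,0.24,0,0,0,1]]]'; python3 rows.py .25 12
```

```text
clock: 14.58
ee_pos: [0.6192, -0.0498, 0.1326]
eef_rot: [1.922, 1.566, 1.713]
contact_force: [-2.6, -0.3, 1.8]
width: 0.013
reading 10.59 r 0.0300 z 0.1326 F [-2.6 -0.3  1.8] toolx [-0.0006  0.0044 -1.    ] toolyaw -0.2093 t 14.58
[0,-0.01,0.12,0,0,0,1],[0,-0.02,0.12,0,0,0,1],[0,-0.02,0.12,0,0,0,1],[0,-0.03,0.11,0,0,0,1],[0,-0.03,0.11,0,0,0,1],[0,-0.04,0.11,0,0,0,1],[0,-0.04,0.11,0,0,0,1],[0,-0.04,0.11,0,0,0,1],[0,-0.05,0.11,0,0,0,1],[0,-0.05,0.11,0,0,0,1],[0,-0.06,0.10,0,0,0,1],[0,-0.06,0.10,0,0,0,1]
```

Next come quarter-division steps in short calls, watching the tangential force.

```bash
python3 -m jog '[[[0,-0.01,0.12,0,0,0,1],[0,-0.02,0.12,0,0,0,1],[0,-0.02,0.12,0,0,0,1],[0,-0.03,0.11,0,0,0,1],[0,-0.03,0.11,0,0,0,1],[0,-0.04,0.11,0,0,0,1],[0,-0.04,0.11,0,0,0,1]]]'
cat >> rows.py <<'E'
    n,rad=reading(o); a=np.radians(9*n); t=B@np.array([np.sin(a),np.cos(a)]); u=B@np.array([-np.cos(a),np.sin(a)])
    print("Ftangential %.1f Fradial %.1f"%(o["contact_force"][:2]@t,o["contact_force"][:2]@u))
E
python3 rows.py .25 12
```

```text
clock: 15.17
ee_pos: [0.6277, -0.054, 0.1326]
eef_rot: [1.903, 1.567, 1.694]
contact_force: [-3.3, 0.3, 1.1]
width: 0.0131
reading 12.60 r 0.0300 z 0.1326 F [-3.3  0.3  1.1] toolx [-0.0005  0.0042 -1.    ] toolyaw -0.2095 t 15.17
[0,-0.05,0.11,0,0,0,1],[0,-0.05,0.11,0,0,0,1],[0,-0.06,0.10,0,0,0,1],[0,-0.06,0.10,0,0,0,1],[0,-0.07,0.10,0,0,0,1],[0,-0.07,0.10,0,0,0,1],[0,-0.07,0.09,0,0,0,1],[0,-0.08,0.09,0,0,0,1],[0,-0.08,0.09,0,0,0,1],[0,-0.08,0.08,0,0,0,1],[0,-0.09,0.08,0,0,0,1],[0,-0.09,0.08,0,0,0,1]
Ftangential -2.8 Fradial -1.7
```

```bash
python3 -m jog '[[[0,-0.05,0.11,0,0,0,1],[0,-0.05,0.11,0,0,0,1],[0,-0.06,0.10,0,0,0,1],[0,-0.06,0.10,0,0,0,1]]]' >/dev/null;python3 rows.py .25 6
```

```text
reading 13.72 r 0.0300 z 0.1325 F [-1.3  0.2  2.2] toolx [-0.0005  0.004  -1.    ] toolyaw -0.2095 t 15.5
[0,-0.07,0.10,0,0,0,1],[0,-0.07,0.09,0,0,0,1],[0,-0.07,0.09,0,0,0,1],[0,-0.08,0.09,0,0,0,1],[0,-0.08,0.09,0,0,0,1],[0,-0.08,0.08,0,0,0,1]
Ftangential -1.1 Fradial -0.8
```

```bash
python3 -m jog '[[[0,-0.07,0.10,0,0,0,1],[0,-0.07,0.09,0,0,0,1],[0,-0.07,0.09,0,0,0,1],[0,-0.08,0.09,0,0,0,1]]]' >/dev/null;python3 rows.py .25 6
```

```text
reading 14.71 r 0.0301 z 0.1324 F [-9.8  8.4  4.3] toolx [-0.0016  0.0051 -1.    ] toolyaw -0.2095 t 15.83
[0,-0.08,0.09,0,0,0,1],[0,-0.08,0.08,0,0,0,1],[0,-0.09,0.08,0,0,0,1],[0,-0.09,0.08,0,0,0,1],[0,-0.09,0.07,0,0,0,1],[0,-0.10,0.07,0,0,0,1]
Ftangential -12.5 Fradial -3.1
```

The tangential force jumped to 12.5 N, which is past a click. I ease back a hair and test gently.

```bash
python3 -m jog '[[[0,0,0,0,0,0,1],[0,0,0,0,0,0,1]]]' >/dev/null;python3 rows.py;python3 -m jog '[[[0,-0.03,0.03,0,0,0,1],[0,-0.03,0.03,0,0,0,1]]]' >/dev/null;python3 rows.py .25 6
```

```text
reading 14.56 r 0.0301 z 0.1325 F [-4.7  0.5  3.2] toolx [-0.0033  0.0067 -1.    ] toolyaw -0.2093 t 16.0

Ftangential -3.2 Fradial -3.5
reading 14.59 r 0.0301 z 0.1325 F [-5.2  4.   2. ] toolx [-0.0047  0.008  -1.    ] toolyaw -0.2089 t 16.17
[0,-0.08,0.09,0,0,0,1],[0,-0.08,0.08,0,0,0,1],[0,-0.09,0.08,0,0,0,1],[0,-0.09,0.08,0,0,0,1],[0,-0.09,0.07,0,0,0,1],[0,-0.10,0.07,0,0,0,1]
Ftangential -6.4 Fradial -1.8
```

```bash
python3 -m jog '[[[0,-0.05,0.05,0,0,0,1],[0,-0.05,0.05,0,0,0,1]]]' >/dev/null;python3 rows.py .25 6
```

```text
reading 14.65 r 0.0301 z 0.1324 F [-6.6  5.5  5.1] toolx [-0.0067  0.0101 -0.9999] toolyaw -0.2085 t 16.33
[0,-0.08,0.09,0,0,0,1],[0,-0.08,0.08,0,0,0,1],[0,-0.09,0.08,0,0,0,1],[0,-0.09,0.08,0,0,0,1],[0,-0.09,0.07,0,0,0,1],[0,-0.10,0.07,0,0,0,1]
Ftangential -8.3 Fradial -2.1
```

It holds dead at 14.6 under 8 N, while clicks go no higher than 5 N, so this is the stop. I release and rise.

```bash
python3 -m jog '[[[0,0.02,-0.02,0,0,0,1],[0,0,0,0,0,0,4.5],[0,0,0,0,0,0,4.5],[0,0,0,0,0,0,4.5],[-2,0,0,0,0,0,4.5],[-2.5,0,0,0,0,0,5],[-1.5,0,0,0,0,0,5],[0,0,0,0,0,0,5],[0,0,0,0,0,0,5]]]'; python3 st.py; python3 - <<'E'
from st import *
from plant import optics
c=optics.camera("wrist");T=wristT(c,o);cv2.imwrite("pics/w4.png",c["color"]);print(proj(c,[[.507,-.056,.135]],T))
d=R.T@(np.array([.507,-.056,.165])-o["ee_pos"]);print("to knob (z .165)",d*100)
E
```

```text
clock: 17.08
ee_pos: [0.635, -0.0612, 0.1926]
eef_rot: [2.399, 1.557, 2.19]
contact_force: [0.1, 0.2, -0.4]
width: 0.0501
t 17.0833 p [ 0.635  -0.0612  0.1926] F [ 0.05  0.15 -0.35] M [ 0.05  0.06 -0.04] w 0.0501 nose 0.014
q [-0.1402  0.0598  1.5868  0.0098  1.5042 -1.5033]
[[-0.0078  0.207   0.9783]
 [ 0.0109  0.9783 -0.2069]
 [-0.9999  0.0091 -0.0099]]
[[235.5823  -3.2134]]
to knob (z .165) [  2.8689  -2.1697 -12.5986]
```

View pics/w4.png

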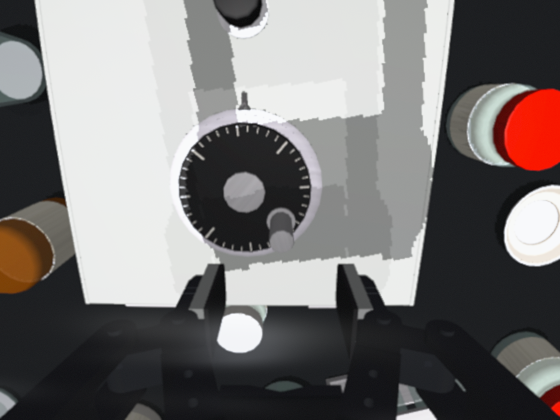

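```bash
python3 -m jog '[[[0,-0.7,-3,0,-0.008,-0.01,5],[0,-0.7,-3,0,0,0,5],[0,-0.4,-3,0,0,0,5],[0,-0.2,-2.5,0,0,0,5],[0,0,-0.6,0,0,0,5],[0,0,0,0,0,0,5],[0,0,0,0,0,0,5]]]'; python3 - <<'E'
from st import *
from plant import optics
c=optics.camera("wrist");T=wristT(c,o);cv2.imwrite("pics/w5.png",c["color"]);print(proj(c,[[.507,-.056,.135]],T),R[:,0])
d=R.T@(np.array([.507,-.056,.118])-o["ee_pos"]);print("to knob",d*100)
E
```

```text
clock: 17.72
ee_pos: [0.5065, -0.0553, 0.1827]
eef_rot: [-2.969, 1.559, 3.106]
contact_force: [-0.3, 0.6, 0.1]
width: 0.0503
[[280.3863 247.6431]] [-0.0116  0.0004 -0.9999]
to knob [ 6.47  -0.042  0.137]
```

View pics/w5.png

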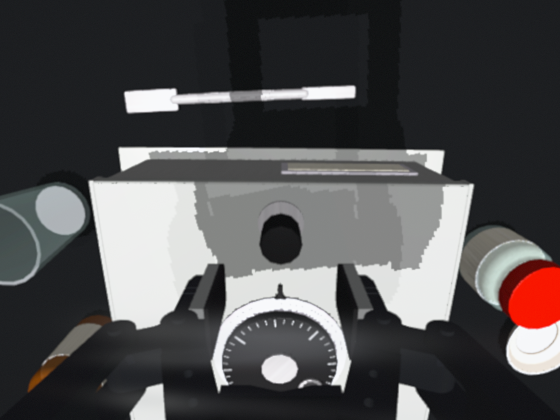

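The knob top is at (281,243) and I predicted (280,248), so alignment is good. I descend and grip.

```bash
python3 -m jog '[[[2.2,0,0,0,-0.011,0,5],[2.2,0,0,0,0,0,5],[1.5,0,0,0,0,0,5],[0.3,0,0,0,0,0,5],[0,0,0,0,0,0,5],[0,0,0,0,0,0,2],[0,0,0,0,0,0,2],[0,0,0,0,0,0,2],[0,0,0,0,0,0,2],[0,0,0,0,0,0,2],[0,0,0,0,0,0,2],[0,0,0,0,0,0,2]]]' 30; python3 st.py
```

```text
clock: 18.77
ee_pos: [0.5119, -0.0566, 0.1189]
eef_rot: [-2.11, 1.567, -2.319]
contact_force: [-0.1, -0.2, -8.0]
width: 0.0231
t 18.7667 p [ 0.5119 -0.0566  0.1189] F [-0.13 -0.21 -8.01] M [ 0.02 -0.1  -0.01] w 0.0231 nose 0.014
q [-0.158  -0.1731  1.9318 -0.0032  1.385  -1.5198]
[[-0.0026  0.2069  0.9784]
 [-0.0028  0.9784 -0.2069]
 [-1.     -0.0033 -0.002 ]]
```

```bash
python3 -m jog '[[[-0.1,0,0.02,0,0,0,2],[-0.1,0,0.02,0,0,0,2]]]'; python3 -m jog '[[[-0.1,0,0.02,0,0,0,2],[-0.1,0,0.02,0,0,0,2]]]';
```

```text
clock: 18.93
ee_pos: [0.5122, -0.0567, 0.1208]
eef_rot: [-2.137, 1.567, -2.346]
contact_force: [1.0, -0.5, -8.7]
width: 0.0231
clock: 19.1
ee_pos: [0.5126, -0.0568, 0.1229]
eef_rot: [-2.162, 1.567, -2.37]
contact_force: [1.8, -1.2, -9.6]
width: 0.0231
```

```bash
python3 -m jog '[[[-0.3,0,0.05,0,0,0,2],[-0.3,0,0.05,0,0,0,2],[-0.3,0,0.06,0,0,0,2],[-0.3,0,0.06,0,0,0,2],[-0.3,0,0.06,0,0,0,2]]]';python3 - <<'E'
from st import *
from plant import optics
c=optics.camera("side");cv2.imwrite("pics/s6.png",c["color"])
E
```

```text
clock: 19.52
ee_pos: [0.516, -0.0575, 0.139]
eef_rot: [-1.975, 1.567, -2.184]
contact_force: [3.4, -1.6, -10.9]
width: 0.0229
```

View pics/s6.png

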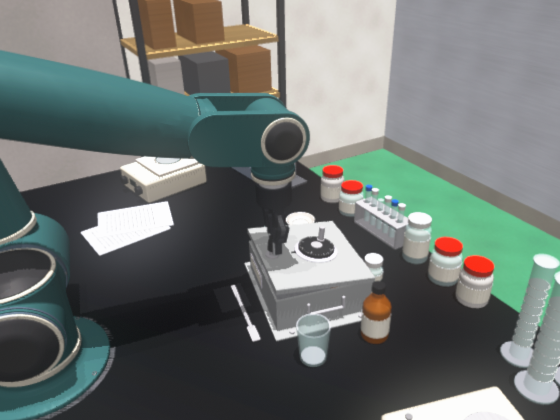

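The picture shows the lid edge raised at (255,235), so the bolt has dropped. I raise the lid along its arc, with the tool pitching along.

```bash
python3 -m jog '[[[-1.1,0,0.32,0,0.07,0,2],[-1.1,0,0.3,0,0.07,0,2],[-1.1,0,0.3,0,0.07,0,2],[-1.1,0,0.28,0,0.07,0,2]]]'; python3 st.py
```

```text
clock: 19.9
ee_pos: [0.5338, -0.0615, 0.1839]
eef_rot: [-3.127, 1.292, 2.948]
contact_force: [8.7, -4.0, -15.1]
width: 0.0232
t 19.9 p [ 0.5338 -0.0615  0.1839] F [  8.69  -3.95 -15.12] M [-0.54 -2.35  0.13] w 0.0232 nose 0.014
q [-0.1661  0.0104  1.6693  0.0078  1.7408 -1.5281]
[[-0.2702  0.2065  0.9404]
 [ 0.0531  0.9784 -0.1996]
 [-0.9613 -0.004  -0.2754]]
```

```bash
python3 -m jog '[[[-1.0,0,0.26,0,0.06,0,2],[-1.0,0,0.26,0,0.06,0,2],[-1.0,0,0.26,0,0.06,0,2],[-1.0,0,0.26,0,0.06,0,2]]]'; python3 st.py
```

```text
clock: 20.23
ee_pos: [0.5603, -0.0674, 0.2202]
eef_rot: [-3.133, 1.044, 2.941]
contact_force: [1.6, -2.5, -10.7]
width: 0.0233
t 20.2333 p [ 0.5603 -0.0674  0.2202] F [  1.6   -2.52 -10.69] M [-0.22 -1.46  0.23] w 0.0233 nose 0.014
q [-0.1719  0.1973  1.4521  0.0161  2.0184 -1.5306]
[[-0.4924  0.2065  0.8455]
 [ 0.1002  0.9784 -0.1806]
 [-0.8646 -0.0042 -0.5025]]
```

```bash
python3 -m jog '[[[-1.0,0,0.28,0,0.06,0,2],[-1.0,0,0.27,0,0.06,0,2],[-1.0,0,0.26,0,0.06,0,2],[-1.0,0,0.26,0,0.06,0,2],[-1.0,0,0.26,0,0.06,0,2],[-1.0,0,0.26,0,0.06,0,2]]]'; python3 st.py
```

```text
clock: 20.73
ee_pos: [0.6133, -0.0791, 0.2603]
eef_rot: [-3.136, 0.673, 2.937]
contact_force: [-3.0, -2.5, -8.2]
width: 0.0229
t 20.7333 p [ 0.6133 -0.0791  0.2603] F [-2.96 -2.55 -8.18] M [-0.27 -1.43  0.13] w 0.0229 nose 0.014
q [-0.1787  0.4924  1.1256  0.0311  2.4211 -1.5255]
[[-0.7657  0.2069  0.609 ]
 [ 0.1591  0.9784 -0.1323]
 [-0.6232 -0.0043 -0.782 ]]
```

```bash
python3 -m jog '[[[-0.9,0,0.26,0,0.05,0,2],[-0.8,0,0.24,0,0.05,0,2],[-0.4,0,0.1,0,0.02,0,2],[0,0,0,0,0,0,2],[0,0,0,0,0,0,2],[0,0,0,0,0,0,2]]]'; python3 st.py;  python3 -m jog '[[[0,0,0,0,0,0,5.5],[0,0,0,0,0,0,5.5],[0,0,0,0,0,0,5.5],[0,0,0,0,0,0,5.5],[0,0,0,0,0,0,5.5]]]';python3 - <<'E'
from st import *
from plant import optics
c=optics.camera("side");cv2.imwrite("pics/s7.png",c["color"])
E
```

```text
clock: 21.23
ee_pos: [0.6365, -0.0842, 0.2699]
eef_rot: [-3.137, 0.545, 2.935]
contact_force: [-4.1, -0.4, -4.3]
width: 0.0229
t 21.2333 p [ 0.6365 -0.0842  0.2699] F [-4.11 -0.36 -4.31] M [-0.29 -0.96  0.06] w 0.0229 nose 0.014
q [-0.1807  0.6014  1.0058  0.0398  2.5601 -1.5197]
[[-0.8372  0.2071  0.5061]
 [ 0.1751  0.9783 -0.1106]
 [-0.5181 -0.0039 -0.8553]]
clock: 21.65
ee_pos: [0.6361, -0.0838, 0.2725]
eef_rot: [-3.137, 0.551, 2.936]
contact_force: [-0.3, -0.3, 0.7]
width: 0.055
```

View pics/s7.png

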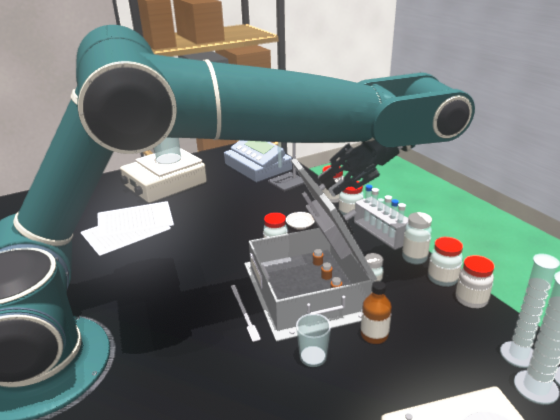

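The lid stands at about 60° and the fingers are open with the contact force near 0. I back off along the tool axis.

```bash
python3 -m jog '[[[-1.2,0,0,0,0,0,5.5],[-1.5,0,0,0,0,0,5.5],[-1.5,0,0,0,0,0,5.5],[-1.5,0,0,0,0,0,5.5],[-1.5,0,0,0,0,0,5.5],[0,0,0,0,0,0,5.5],[0,0,0,0,0,0,5.5],[0,0,0,0,0,0,5.5]]]';python3 - <<'E'
from st import *
from plant import optics
print(o["contact_force"])
for n in("side","wrist","top"):
    c=optics.camera(n);cv2.imwrite(f"pics/{n}8.png",c["color"])
a=[cv2.imread(f"pics/{n}8.png") for n in("side","wrist","top")]
cv2.imwrite("pics/all8.png",cv2.resize(np.vstack([np.hstack(a[:2]),np.hstack([a[2],cv2.imread("pics/s7.png")])]),(800,600)))
E
```

```text
clock: 22.37
ee_pos: [0.6976, -0.0965, 0.3119]
eef_rot: [-3.138, 0.551, 2.936]
contact_force: [0.4, 1.1, 0.5]
width: 0.0552
[0.3731 1.1463 0.5393]
```

View pics/all8.png

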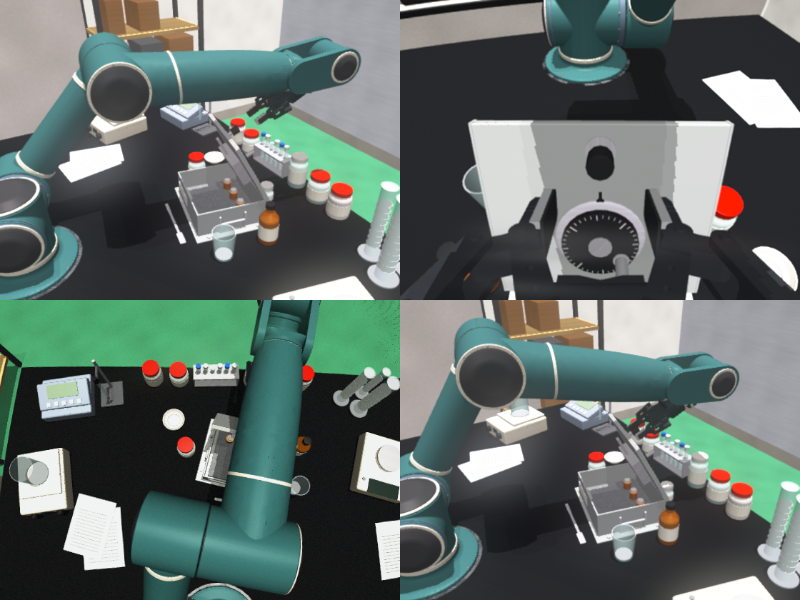

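The views show the lid unchanged at about 60°, the gripper clear of the knob and spinner, and the bystanders in place. I hand in.

```bash
python3 -c "
from plant import ticket;print(ticket.hand_in())"; python3 st.py|head -1
```

```text
the job is handed in; nothing more can be done
None
the job is handed in; nothing more can be done
```

The box is open: its lid stands at about 60–63° and the gripper has let go. I handed the job in at about 22.5 s of robot time; the hand-in reports no verdict.

- **Dialling:** I cranked the dial by its spinner.
  - Clockwise past 12, stopped on 12. The arm position gave 12.3 and the marks about 12.1.
  - Counter-clockwise past 3, stopped on 3. The arm position gave 3.07 and the marks 3.0.
  - Slowly clockwise, until the dial stopped dead at about 14.6.
- **Lid:** I gripped the knob and it lifted freely with 9–11 N at first, rising to about 17 N during the raise. I raised it along its arc, released it and backed off about 72 mm.
- **Last checks:** The lid looked the same before and after I backed off. The tool force was about 1 N. The bystanders looked unmoved in the pictures I took, but I did not measure their positions again, and the arm hid part of the last top view.
- **Forces:** The highest tool forces I read were:
  - About 12.5 N along the turn at the stop.
  - About 13 N sideways while cranking, because the rows ran slightly outside the dial's circle.

  These were read only at the end of each call, so short peaks in between, including against the 20 N limit on the lock, were not seen.
- **Disagreement:** The first camera estimates of the dial centre differed by about 3 mm. I used a circle fitted to the arm's own positions while cranking, which gave a radius of 30.1 mm against the 30 mm stated.

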